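Teat to the bottle with tongs

TASK

Pick up the tongs and with them take the clean teat (the screw ring with the nipple on top) off the drying tray, never letting the gripper touch it. Finish still gripping the tongs, holding the teat upright and still, centred over the mouth of the open glass bottle and about one to five centimetres above it, touching nothing but the tongs. Leave the cap, the dosing cup, both bottles and the yellow scoop where they are.

Things in the scene. Friction and masses are not known exactly. Their poses are not given: they have to be found in the camera images.
- tongs: Steel tongs, 120 g, 215 mm long, lying with both arms side by side (upright strips 22 mm tall), closing level. Origin: underside, midway between the arms at the grey flat finger grips (x = -26 to 26 mm). x to the tips, y to the left arm (fixed to this frame), z up. Jaw pads x = 77 to 113 mm. Open: 52 mm over the finger grips, 64 mm jaw gap, 75 mm over the jaws
- tongs_pin (a point): the tongs' hinge pin (vertical, 18 mm thick), 90 mm behind the finger grips, 11 mm above the underside; the right arm (at -y) turns on it
- tongs_jaw (a joint): angle of the tongs' right arm: 0 = open (64 mm jaw gap), grows as they close, 0.13 rad at a 40 mm gap, at most 0.3. 1 mm squeezed off at the finger grips takes 2 mm off the jaw gap. A spring opens them: 4.5 N at the finger grips when open, 7 N at a 40 mm gap, so that a part-closed gripper keeps hold of the still open tongs
- left_tip (a point): inner face of the left jaw pad, in the middle of its length, 95 mm ahead of the tongs' origin and 11 mm above their underside
- right_tip (a point): the same point on the right jaw pad; an item is held midway between the two
- teat: the teat fitted in its white screw ring, standing nipple up on the tray, about 30 g: ring 40 mm in diameter and 18 mm tall, above it a beige dome narrowing to a nipple, 52 mm tall in all. Origin: centre of the underside, z up
- tray: flat fixed drying tray, 130 mm (x) by 300 mm (y) by 16 mm high, no rim; origin: centre of its underside, on the worktop. Teat, cap and dosing cup stand on it in a row along its y, about 95 mm apart, in any order
- cap: flat-topped white screw cap, 40 mm in diameter, 20 mm tall, on the tray; leave alone. Origin: underside centre
- dose_cup: small open white dosing cup, 38 mm rim, 32 mm tall, on the tray; leave alone. Origin: underside centre
- bottle_open: open glass feeding bottle standing on the worktop, 56 mm in diameter, 125 mm tall, neck 38 mm in diameter, loose, about 220 g. Origin: underside centre
- mouth (a point): centre of the open bottle's mouth, at the rim, 125 mm above the worktop
- bottle_closed: the same bottle with a white screw cap on, 133 mm tall; leave alone. Origin: underside centre
- scoop: yellow measuring scoop, bowl 38 mm wide and 26 mm tall (origin: underside centre of the bowl), handle 85 mm towards its -x; leave alone

How it is judged (in metres and radians):
On the way, in this order (a step that is already met when the one before it is completed fails the run):
1. the gripper holds the tongs clear of the worktop, the teat still in its place (height (world z) of tongs above 0.03 m and contact force between the fingers and tongs above 1 N and distance of teat from where it was at the start of the episode below 0.015 m), for 0.2 s.
2. the teat is pinched between the jaws of the held tongs and lifted off the tray (distance between teat and left_tip below 0.036 m and distance between teat and right_tip below 0.036 m and contact force between teat and tongs above 0.3 N and contact force between the fingers and tongs above 1 N and height (world z) of teat above 0.04 m), for 0.2 s.
At the end, for the whole second after the job is handed in: The fingers grip the tongs, the teat is pinched between their jaws and touches nothing else; the underside of its ring is 3 to 70 mm above the open bottle's mouth, its axis within 22 mm of the mouth's centre, tilted less than 0.4 rad and moving under 30 mm/s; the bottle stands upright, untouched (distance between teat and left_tip below 0.036 m and distance between teat and right_tip below 0.036 m and contact force between teat and tongs above 0.3 N and contact force between the fingers and tongs above 1 N and value of joint tongs_jaw above 0.06 rad and horizontal distance between teat and mouth below 0.022 m and z of teat in the frame of mouth between 0.003 and 0.07 m and angle between teat's own z axis and vertical below 0.4 rad and linear speed of teat below 0.03 m/s and contact force between each of teat, the arm, tongs and bottle_open below 0.05 N and not (contact force between any of the arm, the fingers and teat above 0.3 N) and angle between bottle_open's own z axis and vertical below 0.1 rad); the arm keeps its last pose, push and grip.
It fails at once if the gripper or arm touches the teat (contact force between any of the arm, the fingers and teat above 0.3 N).
It fails at once if the cap, the dosing cup, a bottle or the scoop is shoved more than 30 mm (distance of any of cap, dose_cup, bottle_open, bottle_closed, scoop from where it was at the start of the episode above 0.03 m).
It fails at once if a bottle, the cap or the dosing cup is tipped (angle between any of bottle_open, bottle_closed, cap, dose_cup's own z axis and vertical above 0.4 rad).
It also fails if it takes over 48 s, if anything falls off the work surface, if the arm or the gripper's body presses on something with over 40 N, if the wrist force passes 120 N, or if a joint passes its speed limit or range.

ROBOT

A 6-joint arm with a two-finger parallel gripper is mounted at the origin on the work surface. World frame = base frame: x ahead of the robot, y to its left, z up, the work surface at z = 0. Lengths are in m, angles in degrees, forces in N, time in s.
With the tool pointing down it reaches from about 0.3 to 0.85 m from the base axis. Payload 5.4 kg.
Tool frame: the origin (TCP) lies at the very end of the fingers, on their centre line; the grasp point (between the pads) lies bot.grasp_offset behind it (bot.grasp_offset is the distance from the TCP to the grasp point, in m); z points along the fingers, y is the line along which they close (so a half turn about z gives the same grasp; the last joint's range is limited). The gripper opens to 85 mm and grips with 20 to 120 N. Pads are 22 mm wide; open, the fingers measure 114 mm over their backs; the gripper's body (76 mm by 85 mm) begins 54 mm behind the grasp point. The pads swing forward as they close: fully open they stand 13 mm farther back than shut.
Start: joints at [-85.033, 9.076, 91.501, -0, 79.423, -12.038], TCP at [0.168, -0.55, 0.231] pointing down, gripper open.
Joint ranges: [-166.64, 166.64], [-54.1, 131.32], [10.49, 154.53], [-73.88, 253.88], [9.74, 151.15], [-171.62, 171.62]. Speed limits (degrees/s): [147.25, 147.25, 180, 180, 180, 180].

INTERFACE

Orientations are given as a 3x3 rotation matrix whose columns are the frame's x, y, z axes.
In Python, from bench import bot, cams, job, get_obs gives the robot as it stands (bot), with the cameras (cams), the job (job) and the readings as plain functions.
- The arm moves only by the tool creep_tool, called after "Call:" in YAML: its name, and indented under it one key for each argument. Schema: {"type":"object","properties":{"steps":{"type":"object","properties":{"increments":{"type":"array","items":{"type":"array","items":{"type":"number"},"minItems":5,"maxItems":5},"minItems":1,"maxItems":12}},"additionalProperties":false,"required":["increments"]},"only":{"type":"string"},"quiet":{"type":"boolean"},"lines":{"type":"string"}},"required":["steps"],"additionalProperties":false}. steps is an object whose key "increments" holds a list of rows, 1 to 12 of them, each of 5 numbers: the finger opening in m, then dx, dy, dz in shares of 0.5 m (1.0 is 0.5 m), then a turn about the tool's z in a scale on which 1.0 is 120 degrees; each row is the pose to reach, as a shift and turn from the pose commanded when the call began, along the tool's axes at that moment; what a row does not reach only later rows make up. A row lasts 1/12 s, in which the tool goes at most 0.0417 m and 7.16 degrees, less where a joint would pass 70% of its speed; a pose out of reach is approached as far as the arm can. The fingers move at their own pace and stop on an object; the grip force is fixed at half the most. Time passes only in rows, so rows that do not move let the fingers close. The tool returns the time, the measured TCP pose, the force, the opening and the grip force at its end. only (a regular expression) keeps the lines of the reply that match it, lines (a string "A,B") keeps lines A to B, and quiet returns only ok. No shift or turn number may pass 1 either way. Input that does not fit is refused with a message, and nothing moves.
- get_obs(): the state, without advancing time (a new reading comes with each control period).
- cams.capture(name): name is "scene" or "top" or "wrist"; returns the picture (480x640x3 uint8, red, green, blue); there is no depth.
- cams.get_calibration(name): a dict with "fovy" (degrees; the focal length in pixels is half the picture's height over the tangent of half this angle, whatever the lens; pixels are square), "cx", "cy" (the principal point, pixels), "extrinsics" (4x4, takes a point from camera to world coordinates); the wrist camera has in their place "tool_from_camera" (4x4, takes a point from camera to tool coordinates, whose origin is the TCP and whose axes are the flange's). Camera axes: x right, y down, z forward; pixel columns grow to the right and rows downward; lengths in m; the calibration is good to about 2 mm. A picture is of the moment at which its call begins: read the wrist's pose just before it. get_calibration takes no time and is no camera call.
- job.hand_in(): hands the job in; it is judged then, once.
The state is a dict: "clock": time; "q": joint angles; "joint_velocities": joint speeds; "joint_efforts": joint torques, N m; "position": TCP position; "tool_rot": TCP orientation; "ft_force": force on the tool from outside, world axes, zero at the start; "ft_torque": the same for the moment, N m; "opening": finger opening in m; "finger_force": force on a finger pad.
Only numpy, scipy, OpenCV 4.12 (cv2) and the standard library are available. Lean on these libraries where they do the work, as an engineer would, in place of code of your own. Each camera call takes 0.05 s, during which the arm holds its last target. There are 200 camera calls.

## Working session

There is one attempt and no reset: what is moved stays moved. The work goes in short steps, Python scripts to look and compute and a tool call to move; the robot and the scene stay as the last step left them, time stands still between calls to the robot, and variables do not carry over. Pictures are saved under pics/ and viewed, at most 15 in all, crops included, and the job is handed in when it is done.

```bash
ls; mkdir -p pics; python3 - <<'E'
from bench import bot, cams, job, get_obs
import cv2,numpy as np
print(bot.grasp_offset); o=get_obs(); print(o['position'],o['tool_rot'],o['clock'],o['opening'])
for n in ("scene","top","wrist"):
    c=cams.get_calibration(n); print(n,{k:np.round(v,4).tolist() for k,v in c.items()})
    im=cams.capture(n); cv2.imwrite(f"pics/{n}0.png",im[:,:,::-1])
E
```

```text
bench.py
pics
0.0187
[ 0.16806819 -0.54923568  0.23029443] [[ 9.56286622e-01  2.92430956e-01 -1.80879116e-04]
 [ 2.92430748e-01 -9.56284747e-01  1.93416482e-03]
 [ 3.92637727e-04 -1.90251055e-03 -9.99998113e-01]] 0.0 0.08526133261422407
scene {'fovy': 56.4926, 'cx': 319.6498, 'cy': 232.4744, 'extrinsics': [[-0.0273, 0.5205, -0.8534, 1.2793], [0.9995, 0.0253, -0.0165, 0.0197], [0.0129, -0.8535, -0.521, 0.5414], [0.0, 0.0, 0.0, 1.0]]}
top {'fovy': 48.8291, 'cx': 313.946, 'cy': 234.3729, 'extrinsics': [[-0.0157, -0.9831, 0.1824, 0.2921], [-0.9998, 0.0182, 0.0121, -0.0104], [-0.0152, -0.1821, -0.9832, 1.3837], [0.0, 0.0, 0.0, 1.0]]}
wrist {'fovy': 63.4518, 'cx': 315.8733, 'cy': 244.4579, 'tool_from_camera': [[-0.0009, -0.9521, -0.3056, 0.0771], [1.0, -0.0011, 0.0007, -0.0001], [-0.001, -0.3056, 0.9521, -0.1409], [0.0, 0.0, 0.0, 1.0]]}
```

View pics/top0.png

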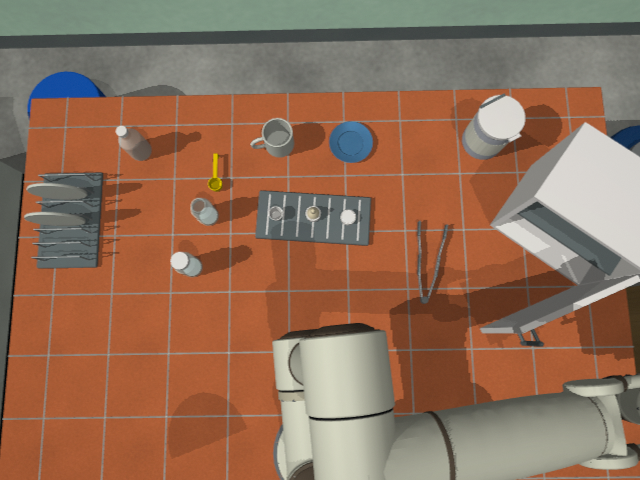

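View pics/scene0.png

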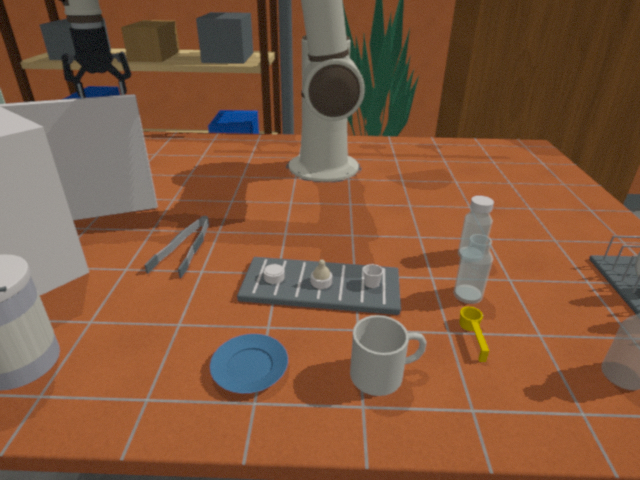

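```bash
cat > h.py <<'E'
from bench import bot, cams, job, get_obs
import cv2,numpy as np
def ray(n,u,v,o=None):
    c=cams.get_calibration(n); f=240/np.tan(np.radians(c['fovy'])/2)
    d=np.array([(u-c['cx'])/f,(v-c['cy'])/f,1.])
    if n=='wrist':
        T=np.eye(4); T[:3,:3]=o['tool_rot']; T[:3,3]=o['position']; E=T@c['tool_from_camera']
    else: E=np.array(c['extrinsics'])
    d=E[:3,:3]@d; return E[:3,3],d/np.linalg.norm(d)
def plane(r,z): return r[0]+r[1]*(z-r[0][2])/r[1][2]
def tri(rs):
    A=[np.eye(3)-np.outer(d,d) for p,d in rs]
    x=np.linalg.solve(sum(A),sum(a@p for a,(p,d) in zip(A,rs)))
    return x,[round(float(np.linalg.norm(a@(x-p)))*1000,1) for a,(p,d) in zip(A,rs)]
E
python3 - <<'E'
from h import *
t=cv2.imread('pics/top0.png'); s=cv2.imread('pics/scene0.png')
def crop(im,x,y,w,h,W,H): return cv2.resize(im[y:y+h,x:x+w],(W,H),interpolation=cv2.INTER_CUBIC)
a=np.hstack([crop(t,390,210,80,100,320,400)[:300], crop(t,165,165,80,60,400,300)])
a=np.hstack([crop(t,385,210,80,60,400,300), crop(t,165,180,80,60,400,300)])
b=np.hstack([crop(t,270,190,100,75,400,300), crop(s,440,190,80,120,200,300),crop(s,290,250,60,45,200,300)])
cv2.imwrite('pics/c1.png',np.vstack([a,b]))
hsv=cv2.cvtColor(t,cv2.COLOR_BGR2HSV)
m=((hsv[:,:,1]<90)).astype(np.uint8); 
n,l,st,ce=cv2.connectedComponentsWithStats(m)
for i in range(1,n):
    x,y,w,h,A=st[i]
    if A>15 and 400<x<460 and 210<y<310: 
        print(st[i],ce[i]); ys,xs=np.where(l==i)
        for r in range(y,y+h,6): q=xs[ys==r]; print(r,q.min(),q.max(),len(q))
E
```

```text
(no output)
```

View pics/c1.png

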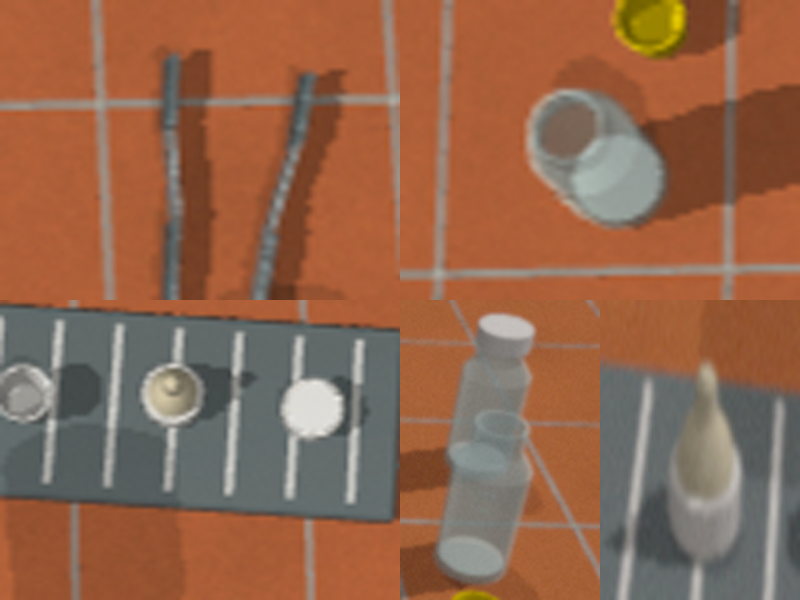

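```bash
python3 - <<'E'
from h import *
np.set_printoptions(precision=4,suppress=True)
print('mouth',tri([ray('top',198.6,206.4),ray('scene',480.4,240.8)]))
print('bottle base',plane(ray('top',208.4,215.6),0), plane(ray('top',198.6,206.4),.125))
print('nipple',tri([ray('top',313.2,210.8),ray('scene',322.1,259.3)]))
print('ring', plane(ray('top',313,213.3),.034))
print('cap',plane(ray('top',348.2,216.8),.036),'cup',plane(ray('top',275.7,213),.048))
for z in (.01,.022): print('L,R,pin',*[plane(ray('top',*p),z) for p in((419.4,221),(446.4,225),(425,300))])
for p in ((148,267),(183,270),(207,221)): print('scene',plane(ray('scene',*p),.02))
for p in ((485,330),(590,275),(600,280),(495,220)): print('door', plane(ray('top',*p),.2))
for p in ((135,97),(155,212)): print('door sc', ray('scene',*p)[0]+0, plane(ray('scene',*p),0),plane(ray('scene',*p),.2))
hsv=cv2.cvtColor(cv2.imread('pics/top0.png'),cv2.COLOR_BGR2HSV)
print(hsv[250,415:455,1]);print(hsv[250,415:455,0]); print(hsv[280,415:455,0])
E
```

```text
mouth (array([0.6025, 0.2902, 0.1191]), [1.9, 1.9])
bottle base [0.6053 0.2894 0.    ] [0.6006 0.2869 0.125 ]
nipple (array([0.5975, 0.0092, 0.067 ]), [2.6, 2.6])
ring [0.5985 0.0077 0.034 ]
cap [ 0.5869 -0.0839  0.036 ] cup [0.598  0.1042 0.048 ]
L,R,pin [ 0.5777 -0.2733  0.01  ] [ 0.5655 -0.3438  0.01  ] [ 0.3697 -0.2768  0.01  ]
L,R,pin [ 0.5752 -0.271   0.022 ] [ 0.5631 -0.3409  0.022 ] [ 0.369  -0.2745  0.022 ]
scene [ 0.5722 -0.3314  0.02  ]
scene [ 0.5789 -0.2601  0.02  ]
scene [ 0.3867 -0.2597  0.02  ]
door [ 0.2914 -0.3676  0.2   ]
door [ 0.4082 -0.6093  0.2   ]
door [ 0.3967 -0.6302  0.2   ]
door [ 0.5372 -0.4086  0.2   ]
door sc [1.2793 0.0197 0.5414] [-0.7447 -0.8654  0.    ] [ 0.003  -0.5385  0.2   ]
door sc [1.2793 0.0197 0.5414] [ 0.3144 -0.4098  0.    ] [ 0.6708 -0.2511  0.2   ]
[171 173 174 107  19  18  75 173 174 173 177 171 171 171 173 172 173 174
 173 175 174 172 169 157  60   7  30 159 169 175 175 176 173 170 171 174
 176 172 171 172]
[10 10 10  9 17 18  9 10 10 10 11 10 10  9 10 10  9 10 10 10 10 10 10 10
  8 75 12 10 10 10 10 10 10 10 10 10 10 10 10 10]
[10 10 10  8 83 12  9 10  9  9 10 10  9 10 10 10 10  9 13 13  9  9 10 10
 10 10 10 10 10 10 10 10 10 10 10  9 10 10 10 10]
```

View pics/wrist0.png

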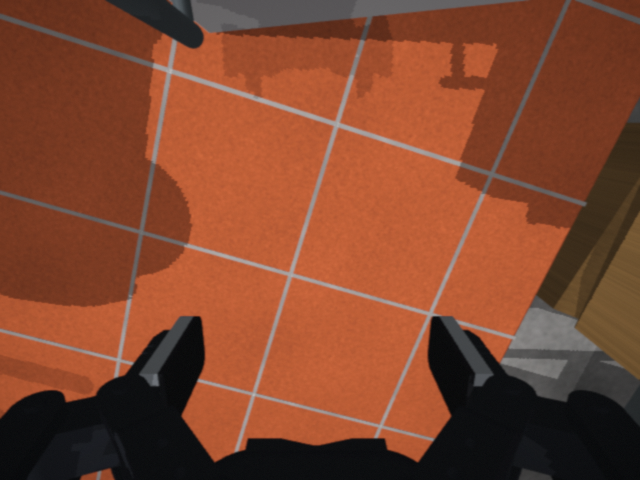

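The top view shows the tongs, tips at (419,221) and (446,225) and pin at (425,300). The teat is at (313,213) and the open bottle's mouth at (199,206). The scene view shows the mouth at (480,241) and the nipple at (322,259), and the heights agree with the text to within a few mm. The wrist view shows only the worktop, with the oven door at the top, so I go up first, then across.

The rows are not in the units I measure in: shifts go in shares of 0.5 m and turns go in shares of 120 degrees. I convert before sending: -0.2 m / 0.5 = -0.4, -0.16 m / 0.5 = -0.32, 26 degrees / 120 = 0.2167.

Call:
creep_tool:
  steps: {"increments": [[0.085, 0, 0, -0.08, 0.025], [0.085, 0, 0, -0.16, 0.0667], [0.085, 0, 0, -0.24, 0.1167], [0.085, 0, 0, -0.32, 0.1667], [0.085, 0, 0, -0.4, 0.2167]]}

```text
clock: 0.57
position: [0.1681, -0.5493, 0.4329]
tool_rot: [[0.987, -0.161, -0.0], [-0.161, -0.987, 0.0], [-0.0, -0.0, -1.0]]
ft_force: [-0.4, -0.8, -0.3]
opening: 0.0853
finger_force: 0.0
```

Call:
creep_tool:
  steps: {"increments": [[0.085, 0.06, 0, 0, 0]]}

```text
clock: 0.65
position: [0.1949, -0.5567, 0.442]
tool_rot: [[0.986, -0.166, -0.0], [-0.166, -0.986, -0.016], [0.002, 0.016, -1.0]]
ft_force: [0.1, -0.7, 2.1]
opening: 0.0853
finger_force: 0.0
```

```bash
python3 - <<'E'
from h import *
o=get_obs(); print(o['tool_rot'],o['position'],o['clock'])
print(o['tool_rot'].T@(np.array([.435,-.29,.36])-o['position']))
E
```

```text
[[ 9.86179381e-01 -1.65681001e-01 -1.84933248e-04]
 [-1.65662495e-01 -9.86051270e-01 -1.60881846e-02]
 [ 2.48315287e-03  1.58964724e-02 -9.99870560e-01]] [ 0.19491948 -0.55667327  0.44199469] 0.65
[ 0.19238109 -0.30403373  0.07764939]
```

Converted, -0.304 m / 0.5 = -0.608, 0.193 m / 0.5 = 0.386.

Call:
creep_tool:
  steps: {"increments": [[0.085, 0.04, -0.064, 0, 0], [0.085, 0.08, -0.128, 0, 0], [0.085, 0.12, -0.192, 0, 0], [0.085, 0.16, -0.256, 0, 0], [0.085, 0.2, -0.32, 0, 0], [0.085, 0.24, -0.384, 0, 0], [0.085, 0.28, -0.448, 0, 0], [0.085, 0.32, -0.512, 0.04, 0], [0.085, 0.36, -0.568, 0.08, 0], [0.085, 0.386, -0.608, 0.14, 0], [0.085, 0.386, -0.608, 0.16, 0], [0.085, 0.386, -0.608, 0.16, 0]]}

```text
clock: 1.65
position: [0.4353, -0.2825, 0.3474]
tool_rot: [[0.988, -0.154, -0.005], [-0.154, -0.988, 0.005], [-0.006, -0.004, -1.0]]
ft_force: [0.1, -0.2, -1.1]
opening: 0.0853
finger_force: 0.0
```

```bash
python3 - <<'E'
from h import *
o=get_obs(); im=cams.capture('wrist'); cv2.imwrite('pics/w1.png',im[:,:,::-1]); print(o['position'],o['tool_rot'],o['joint_velocities'])
np.savez('w1.npz',p=o['position'],R=o['tool_rot'])
E
```

```text
[ 0.43527875 -0.282478    0.34744106] [[ 0.98807688 -0.15387482 -0.00515997]
 [-0.15385009 -0.98808209  0.00489193]
 [-0.00585122 -0.00403974 -0.99997472]] [-2.5839045  -1.22001669 -4.51462746 -0.52225522  1.80101639 -0.38633422]
```

View pics/w1.png

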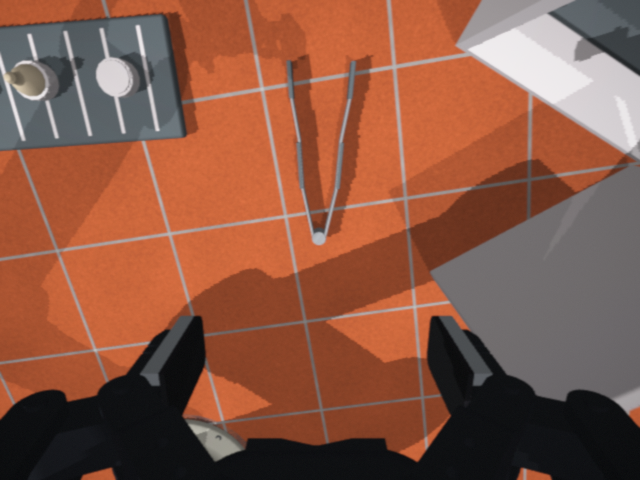

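The wrist view shows the tongs with their pin at (319,238), tips at (291,62) and (352,62), and dark finger grips at about rows 142–190. They are well clear of the oven.

```bash
python3 - <<'E'
from h import *
np.set_printoptions(precision=4,suppress=True)
w=np.load('w1.npz'); o=dict(position=w['p'],tool_rot=w['R'])
print('pin tri',tri([ray('top',425,300),ray('wrist',319,238,o)]))
print('L tri',tri([ray('top',419.4,221),ray('wrist',291,62,o)]))
print('R tri',tri([ray('top',446.4,225),ray('wrist',352,62,o)]))
P,L,R=[plane(ray('wrist',*p,o),.022) for p in((319,238),(291,62),(352,62))]
print(P,L,R); m=(L+R)/2; d=m-P; u=d/np.linalg.norm(d); print(np.linalg.norm(d),np.linalg.norm(L-R),'yaw',np.degrees(np.arctan2(d[1],d[0])))
G=P+.09*u; print('grips origin',G, plane(ray('wrist',299,165,o),.022),plane(ray('wrist',341,165,o),.022))
ob=get_obs(); print(ob['position'],np.degrees(np.arctan2(ob['tool_rot'][1,0],ob['tool_rot'][0,0])),'tool shift',ob['tool_rot'].T@(np.array([G[0],G[1],0.001])-ob['position']))
E
```

```text
pin tri (array([ 0.369 , -0.2753,  0.0192]), [0.3, 0.3])
L tri (array([ 0.5775, -0.2749,  0.0038]), [1.5, 1.5])
R tri (array([ 0.5642, -0.3426,  0.0155]), [0.2, 0.2])
[ 0.3697 -0.2757  0.022 ] [ 0.5737 -0.2761  0.022 ] [ 0.5633 -0.342   0.022 ]
0.20157700848909613 0.06675970123360532 yaw -9.534298415208378
grips origin [ 0.4585 -0.2906  0.022 ] [ 0.4627 -0.2661  0.022 ] [ 0.455  -0.3152  0.022 ]
[ 0.4353 -0.284   0.3499] -8.948048213891694 tool shift [0.025  0.0035 0.3488]
```

Converted, 0.34 m / 0.5 = 0.68, 0.025 m / 0.5 = 0.05, 0.6 degrees / 120 = 0.005.

Call:
creep_tool:
  steps: {"increments": [[0.085, 0.024, 0.003, 0.08, 0.005], [0.085, 0.05, 0.007, 0.16, 0.005], [0.085, 0.05, 0.007, 0.24, 0.005], [0.085, 0.05, 0.007, 0.32, 0.005], [0.085, 0.05, 0.007, 0.4, 0.005], [0.085, 0.05, 0.007, 0.48, 0.005], [0.085, 0.05, 0.007, 0.54, 0.005], [0.085, 0.05, 0.007, 0.6, 0.005], [0.085, 0.05, 0.007, 0.65, 0.005], [0.085, 0.05, 0.007, 0.67, 0.005], [0.085, 0.05, 0.007, 0.68, 0.005], [0.085, 0.05, 0.007, 0.68, 0.005]]}

```text
clock: 2.7
position: [0.4602, -0.2932, 0.0119]
tool_rot: [[0.986, -0.168, 0.0], [-0.168, -0.986, -0.001], [0.001, 0.001, -1.0]]
ft_force: [-0.6, 0.3, 0.6]
opening: 0.0848
finger_force: 0.0
```

```bash
python3 - <<'E'
from h import *
o=get_obs(); im=cams.capture('wrist'); cv2.imwrite('pics/w2.png',im[:,:,::-1]); print(get_obs()['position'],get_obs()['tool_rot'],get_obs()['ft_force'])
E
```

```text
[ 0.46085984 -0.29346638  0.01287918] [[ 0.98586943 -0.16750661  0.00173114]
 [-0.16750335 -0.98586971 -0.00187998]
 [ 0.00202159  0.00156344 -0.99999673]] [ 0.37244492 -0.01825484  0.62259091]
```

View pics/w2.png

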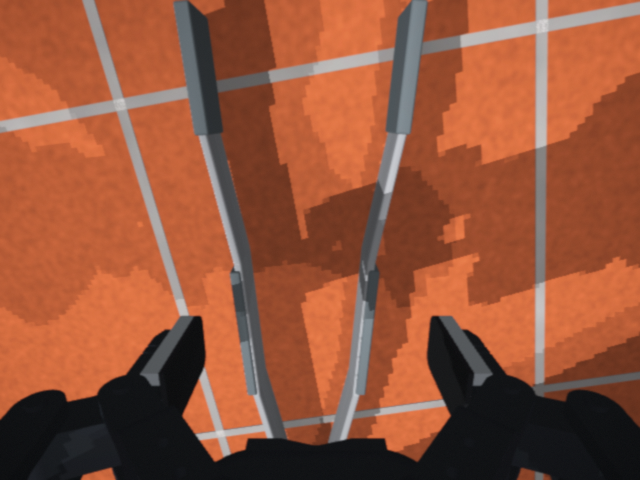

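The tongs lie square to the gripper, grips centred near column 306 against the fingers' 316. That is about 3 mm off, matching the measured pose error, so I correct it, go down and part-close.

Converted, 0.011 m / 0.5 = 0.022, -0.002 m / 0.5 = -0.004.

Call:
creep_tool:
  steps: {"increments": [[0.085, -0.004, -0.006, 0.012, 0], [0.085, -0.004, -0.006, 0.022, 0], [0.07, -0.004, -0.006, 0.022, 0], [0.046, -0.004, -0.006, 0.022, 0], [0.046, -0.004, -0.006, 0.022, 0], [0.046, -0.004, -0.006, 0.022, 0], [0.046, -0.004, -0.006, 0.022, 0], [0.046, -0.004, -0.006, 0.022, 0], [0.046, -0.004, -0.006, 0.022, 0], [0.046, -0.004, -0.006, 0.022, 0]]}

```text
clock: 3.58
position: [0.4595, -0.2892, 0.0016]
tool_rot: [[0.986, -0.167, 0.002], [-0.167, -0.986, -0.001], [0.002, 0.001, -1.0]]
ft_force: [-0.2, 0.8, 5.2]
opening: 0.0461
finger_force: 7.4
```

Converted, -0.1 m / 0.5 = -0.2, -0.09 m / 0.5 = -0.18.

Call:
creep_tool:
  steps: {"increments": [[0.046, 0, 0, -0.01, 0], [0.046, 0, 0, -0.03, 0], [0.046, 0, 0, -0.06, 0], [0.046, 0, 0, -0.1, 0], [0.046, 0, 0, -0.14, 0], [0.046, 0, 0, -0.18, 0], [0.046, 0, 0, -0.2, 0], [0.046, 0, 0, -0.2, 0], [0.046, 0, 0, -0.2, 0], [0.046, 0, 0, -0.2, 0], [0.046, 0, 0, -0.2, 0]]}

```text
clock: 4.5
position: [0.4577, -0.2877, 0.0987]
tool_rot: [[0.986, -0.167, -0.002], [-0.167, -0.986, 0.002], [-0.003, -0.002, -1.0]]
ft_force: [-0.8, 0.4, -0.8]
opening: 0.0461
finger_force: 5.3
```

```bash
python3 - <<'E'
from h import *
o=get_obs(); im=cams.capture('wrist'); s=cams.capture('scene'); cv2.imwrite('pics/s3.png',s[:,:,::-1])
a=cv2.resize(im[:,:,::-1],(400,300)); b=cv2.resize(s[140:290,100:300,::-1],(400,300),interpolation=cv2.INTER_CUBIC)
cv2.imwrite('pics/w3.png',np.hstack([a,b])); print(o['position'],o['tool_rot'],o['ft_force'],o['joint_velocities'])
np.savez('w3.npz',p=o['position'],R=o['tool_rot']); cv2.imwrite('pics/w3full.png',im[:,:,::-1])
E
```

```text
[ 0.45769677 -0.28766003  0.09866509] [[ 0.98600217 -0.16671775 -0.00221775]
 [-0.166713   -0.98600306  0.00217717]
 [-0.00254968 -0.00177696 -0.99999517]] [-0.78502515  0.43312858 -0.83934465] [-0.04307639  0.08017579 -0.17407234  0.11389633  0.01399627  0.11217841]
```

View pics/w3.png

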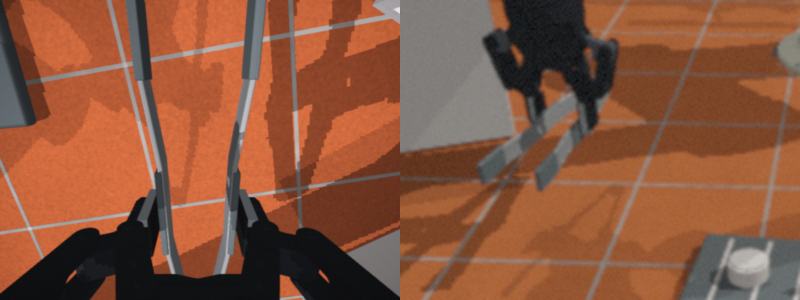

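The tongs are held level and symmetric: jaws around wrist-view column 196, fingers 197. I cross to a stand-off in front of the teat.

Converted, -0.298 m / 0.5 = -0.596, -0.292 m / 0.5 = -0.584, -6 degrees / 120 = -0.05.

```bash
python3 - <<'E'
from h import *
c=np.array([.4577,-.2877,0]); 
for p in((170,234),(169,222)):
    r=ray('scene',*p); t=(c[0]+.1115+.004-r[0][0])/r[1][0]; print('left tip',r[0]+t*r[1])
E
```

```text
left tip [ 0.5732     -0.27466996  0.09872524]
left tip [ 0.5732     -0.27228825  0.12479909]
```

Call:
creep_tool:
  steps: {"increments": [[0.046, -0.012, -0.044, 0, -0.0042], [0.046, -0.028, -0.11, 0, -0.0083], [0.046, -0.044, -0.176, 0, -0.0167], [0.046, -0.06, -0.242, 0, -0.025], [0.046, -0.076, -0.308, 0, -0.0333], [0.046, -0.092, -0.374, 0, -0.0417], [0.046, -0.108, -0.44, 0, -0.05], [0.046, -0.124, -0.5, 0, -0.05], [0.046, -0.14, -0.55, 0, -0.05], [0.046, -0.148, -0.584, 0, -0.05], [0.046, -0.15, -0.596, 0, -0.05], [0.046, -0.15, -0.596, 0, -0.05]]}

```text
clock: 5.6
position: [0.4339, 0.0188, 0.0999]
tool_rot: [[0.998, -0.06, -0.001], [-0.06, -0.998, 0.0], [-0.001, -0.0, -1.0]]
ft_force: [-0.4, -0.3, -2.2]
opening: 0.0461
finger_force: 5.3
```

```bash
python3 - <<'E'
from h import *
cams.capture('top');cams.capture('top')
o=get_obs(); im=cams.capture('wrist'); s=cams.capture('scene')[:,:,::-1]; t=cams.capture('top')[:,:,::-1]
cv2.imwrite('pics/w4full.png',im[:,:,::-1]); cv2.imwrite('pics/s4.png',s); cv2.imwrite('pics/t4.png',t)
a=im[0:240,120:520,::-1]; a=cv2.resize(a,(500,300)); b=cv2.resize(s[200:320,250:400],(375,300),interpolation=cv2.INTER_CUBIC)
a=np.hstack([a,b[:,75:]]); cv2.imwrite('pics/w4.png',a)
print(o['position'],o['tool_rot'],o['finger_force'],o['joint_velocities'])
np.savez('w4.npz',p=o['position'],R=o['tool_rot'])
E
```

```text
[0.4344782  0.01720963 0.10018134] [[ 9.98039624e-01 -6.25850822e-02 -1.24809644e-04]
 [-6.25851315e-02 -9.98039532e-01 -4.40802244e-04]
 [-9.69773142e-05  4.47749334e-04 -9.99999895e-01]] 5.325829982757568 [-1.15818656 -0.03597107 -0.34000607  0.06087342  0.04064993  0.03026826]
```

View pics/w4.png

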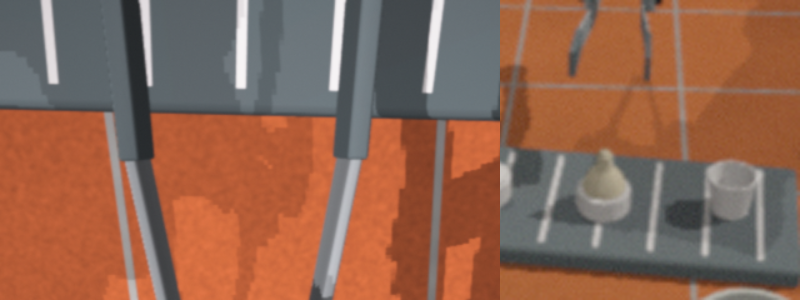

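```bash
python3 - <<'E'
from h import *
np.set_printoptions(precision=4,suppress=True)
w=np.load('w4.npz'); exp=w['p']+w['R'][:,0]*.1125; print('expected tip mid',exp)
def atx(r,x): return r[0]+r[1]*(x-r[0][0])/r[1][0]
print('scene tips', atx(ray('scene',338.8,230),exp[0]),atx(ray('scene',309.2,228.8),exp[0]))
for u,v in((322.1,259.3),(321.3,283)): print('scene teat', atx(ray('scene',u,v),.598))
s=cv2.imread('pics/s4.png'); h=cv2.cvtColor(s,cv2.COLOR_BGR2HSV)[255:300,300:345]
m=((h[:,:,2]>150)&(h[:,:,1]<70)|((h[:,:,0]>12)&(h[:,:,0]<30)&(h[:,:,2]>110)&(h[:,:,1]>40))).astype(np.uint8)
for r in range(0,45,3): print(r+255,''.join('#' if q else '.' for q in m[r]))
w=np.load('w1.npz'); o=dict(position=w['p'],tool_rot=w['R'])
im=cv2.imread('pics/w1.png'); h=cv2.cvtColor(im,cv2.COLOR_BGR2HSV)[50:115,0:70]; print('w1')
m=((h[:,:,2]>150)&(h[:,:,1]<60)|((h[:,:,0]>12)&(h[:,:,0]<30)&(h[:,:,2]>110)&(h[:,:,1]>40))).astype(np.uint8)
for r in range(0,65,4): print(r+50,''.join('#' if q else '.' for q in m[r]))
E
```

```text
expected tip mid [0.5468 0.0102 0.1002]
scene tips [0.5468 0.0421 0.1009] [ 0.5468 -0.0146  0.1019]
scene teat [0.598  0.0118 0.0674]
scene teat [0.598  0.0112 0.012 ]
255 .............................................
258 .............................................
261 ...................######....................
264 ...###.............######....................
267 ..###............##########................##
270 .###...........##############.............##.
273 .###..........#################...........##.
276 ###...........##################..........##.
279 ##................#...#########..........##..
282 .............................##..........##..
285 ...........................##............#...
288 ........................................##...
291 ..................###...................##...
294 .................###...................###...
297 .................###...................###...
w1
50 ...............................#####................................##
54 #...............................#####................................#
58 ##..........................
[... 382 characters left out ...]
##.#.###......................
82 ....###########.......#####################...##......................
86 .....#####...##############################...##......................
90 .......#####.....#########################.#####......................
94 ........#####.......##################.#######........................
98 .........#####............###############.............................
102 ..........#####..............................#####....................
106 ...........#####..............................#####...................
110 ............######..............................####..................
114 ..............#####..............................####.................
```

Converted, 0.077 m / 0.5 = 0.154, -0.001 m / 0.5 = -0.002.

```bash
python3 - <<'E'
from h import *
w=np.load('w1.npz'); o=dict(position=w['p'],tool_rot=w['R']); print(plane(ray('wrist',31.5,81,o),.034), tri([ray('wrist',31.5,81,o),ray('top',313,213.3)]))
E
```

```text
[0.59715945 0.00460538 0.034     ] (array([0.59874844, 0.00771889, 0.02951856]), [0.7, 0.7])
```

Call:
creep_tool:
  steps: {"increments": [[0.046, 0, 0, 0.06, 0], [0.046, 0, -0.002, 0.11, 0], [0.046, 0, -0.002, 0.14, 0], [0.046, 0, -0.002, 0.154, 0], [0.046, 0, -0.002, 0.154, 0], [0.046, 0, -0.002, 0.154, 0], [0.046, 0, -0.002, 0.154, 0]]}

```text
clock: 6.43
position: [0.4357, 0.0183, 0.0245]
tool_rot: [[0.998, -0.063, 0.002], [-0.063, -0.998, -0.001], [0.002, 0.0, -1.0]]
ft_force: [0.1, 0.3, -1.5]
opening: 0.0461
finger_force: 5.3
```

```bash
python3 - <<'E'
from h import *
s=cams.capture('scene')[:,:,::-1]; t=cams.capture('top')[:,:,::-1]; o=get_obs()
cv2.imwrite('pics/s5.png',s); cv2.imwrite('pics/t5.png',t)
b=cv2.resize(s[220:310,270:390],(400,300),interpolation=cv2.INTER_CUBIC); a=cv2.resize(t[180:255,260:360],(400,300),interpolation=cv2.INTER_CUBIC)
cv2.imwrite('pics/c5.png',np.hstack([a,b])); print(o['position'],o['tool_rot'][:,0],o['finger_force'],o['ft_force'])
E
```

```text
[0.43562571 0.01842468 0.0245581 ] [ 0.99802174 -0.0628121   0.00269269] 5.324482843279839 [ 0.03019146 -0.06806348 -1.58385978]
```

View pics/c5.png

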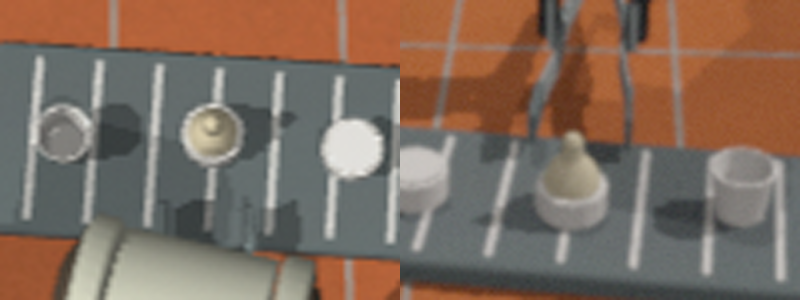

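```bash
python3 - <<'E'
from h import *
def atx(r,x): return np.round(r[0]+r[1]*(x-r[0][0])/r[1][0],4)
s=.3
for u,v in ((533,135),(630,140)): print('tip',atx(ray('scene',270+(u-400)*s,220+v*s),.548))
for u,v in ((572,132),(571,190)): print('teat',atx(ray('scene',270+(u-400)*s,220+v*s),.598))
for u in range(0,2):
  im=cv2.imread('pics/t5.png'); h=cv2.cvtColor(im,cv2.COLOR_BGR2HSV)
for r in range(226,243,2): print(r,h[r,296:330,2])
E
```

```text
tip [ 0.548  -0.013   0.0289]
tip [0.548  0.0451 0.0271]
teat [0.598  0.0109 0.0667]
teat [0.598  0.011  0.0264]
226 [128 176 148  96  95  97  95  95  95  95  95  95  95  94  95 111 168 159
 106  94  94 103 110 110 111 110 111 111 110 110 127 194 186 123]
228 [144 171 136  95  96  96  96  96  96  95  96  96  95  96  95 129 178 151
  95  95  96  94 105 111 109 109 110 111 111 111 128 194 185 125]
230 [161 182 133  87  79  76  87  95  96  92  93  77  63  64  64  93 111 103
  95  97  96  96 105 112 103  94 103 111 111 111 146 205 176 112]
232 [162 171 119  98  97  77  82  80  63  63  64  65  63  63  63  94 113 102
  96  96  96  98 107 104  97  97 106 105 105  96 116 150 120  77]
234 [169 161 109  98  97  78  81  80  64  65  64  63  64  65  64 105 112  94
  96  96  95 104 110 111 103  96 106  98 102  95 118 139 111  79]
236 [146 141 108  98  97  78  81  81  64  64  63  64  63  63  73 106 110  94
  96  97  96 106 111 111 103  99 107  96  98  95 120 139 110  79]
238 [ 98  97  95  92  93  82  84  80  65  64  63  64  62  62  66  63  64  84
  98  96  96 104 113 112 102 103 111 103  86  80 113 114  88  80]
240 [124 122 121 118 116 111 109 107 100  97  95  88  85  77  70  67  64  68
  85  95 104 110 111 109 103 107 121 109  88  79  80  78  79  80]
242 [144 141 139 137 135 133 132 130 128 126 124 119 118 115 111 108 103 101
  97  95  89  85  77  70  68  96 114  97  85  79  75  77  73  70]
```

Converted, 0.0685 m / 0.5 = 0.137, 0.04 m / 0.5 = 0.08.

Call:
creep_tool:
  steps: {"increments": [[0.046, 0.02, 0.003, 0.006, 0], [0.046, 0.05, 0.003, 0.006, 0], [0.046, 0.08, 0.003, 0.006, 0], [0.046, 0.104, 0.003, 0.006, 0], [0.046, 0.124, 0.003, 0.006, 0], [0.046, 0.136, 0.003, 0.006, 0], [0.046, 0.137, 0.003, 0.006, 0], [0.046, 0.137, 0.003, 0.006, 0], [0.046, 0.137, 0.003, 0.006, 0]]}

```text
clock: 7.28
position: [0.5021, 0.0131, 0.0203]
tool_rot: [[0.998, -0.063, -0.001], [-0.063, -0.998, 0.0], [-0.001, -0.0, -1.0]]
ft_force: [-0.0, 0.1, -1.2]
opening: 0.0458
finger_force: 5.3
```

```bash
python3 - <<'E'
from h import *
s=cams.capture('scene')[:,:,::-1]; t=cams.capture('top')[:,:,::-1]; o=get_obs()
cv2.imwrite('pics/s6.png',s); cv2.imwrite('pics/t6.png',t)
b=cv2.resize(s[220:310,270:390],(400,300),interpolation=cv2.INTER_CUBIC); a=cv2.resize(t[180:255,260:360],(400,300),interpolation=cv2.INTER_CUBIC)
cv2.imwrite('pics/c6.png',np.hstack([a,b])); print(o['position'],o['tool_rot'][:,0],o['finger_force'],o['ft_force'])
E
```

```text
[0.50196264 0.01317025 0.02020178] [ 9.98036437e-01 -6.26323929e-02 -6.74156869e-04] 5.3249575942754745 [-0.40652162  0.01908592 -0.38923144]
```

View pics/c6.png

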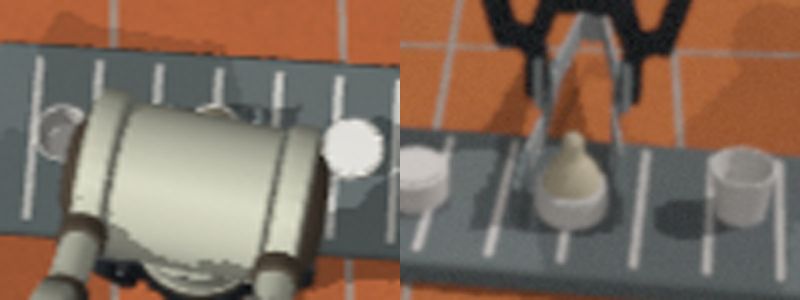

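The jaws straddle the untouched teat (jaws near crop columns 525 and 617, ring 535–608), so I close.

Call:
creep_tool:
  steps: {"increments": [[0.042, 0, 0, 0, 0], [0.040, 0, 0, 0, 0], [0.038, 0, 0, 0, 0], [0.035, 0, 0, 0, 0], [0.032, 0, 0, 0, 0], [0.032, 0, 0, 0, 0], [0.032, 0, 0, 0, 0], [0.032, 0, 0, 0, 0]]}

```text
clock: 8.05
position: [0.5026, 0.013, 0.0203]
tool_rot: [[0.998, -0.063, -0.0], [-0.063, -0.998, 0.0], [-0.0, -0.0, -1.0]]
ft_force: [-2.0, 0.4, -0.2]
opening: 0.0387
finger_force: 60.4
```

Stopped at 38.7 mm with 60 N, so the teat is pinched. Lifting.

Converted, -0.19 m / 0.5 = -0.38, -0.18 m / 0.5 = -0.36.

Call:
creep_tool:
  steps: {"increments": [[0.032, 0, 0, -0.008, 0], [0.032, 0, 0, -0.024, 0], [0.032, 0, 0, -0.05, 0], [0.032, 0, 0, -0.09, 0], [0.032, 0, 0, -0.13, 0], [0.032, 0, 0, -0.17, 0], [0.032, 0, 0, -0.22, 0], [0.032, 0, 0, -0.27, 0], [0.032, 0, 0, -0.32, 0], [0.032, 0, 0, -0.36, 0], [0.032, 0, 0, -0.38, 0], [0.032, 0, 0, -0.38, 0]]}

```text
clock: 9.05
position: [0.5044, 0.0126, 0.2135]
tool_rot: [[0.998, -0.063, 0.006], [-0.063, -0.998, -0.001], [0.006, 0.001, -1.0]]
ft_force: [0.7, -0.7, -0.9]
opening: 0.0383
finger_force: 60.4
```

```bash
python3 - <<'E'
from h import *
s=cams.capture('scene')[:,:,::-1]; t=cams.capture('top')[:,:,::-1]; im=cams.capture('wrist')[:,:,::-1]; o=get_obs()
cv2.imwrite('pics/s7.png',s); cv2.imwrite('pics/t7.png',t); cv2.imwrite('pics/w7.png',im)
b=cv2.resize(s[120:300,240:440],(400,360),interpolation=cv2.INTER_CUBIC); a=cv2.resize(im[:360,120:520],(400,360))
cv2.imwrite('pics/c7.png',np.hstack([a,b])); print(o['position'],o['tool_rot'],o['finger_force'],o['ft_force'])
for p in ((180,263),): print('closed cap', plane(ray('top',*p),.133))
d=np.array([.602,.2875]); 
E
```

```text
[0.50175309 0.01317655 0.20880256] [[ 9.98024246e-01 -6.27825529e-02 -2.44034103e-03]
 [-6.27814033e-02 -9.98027153e-01  5.44934084e-04]
 [-2.46973896e-03 -3.90649394e-04 -9.99996874e-01]] 60.387336015701294 [-0.35031971  0.84336886 -1.72722896]
closed cap [0.46034873 0.32628755 0.133     ]
```

View pics/c7.png

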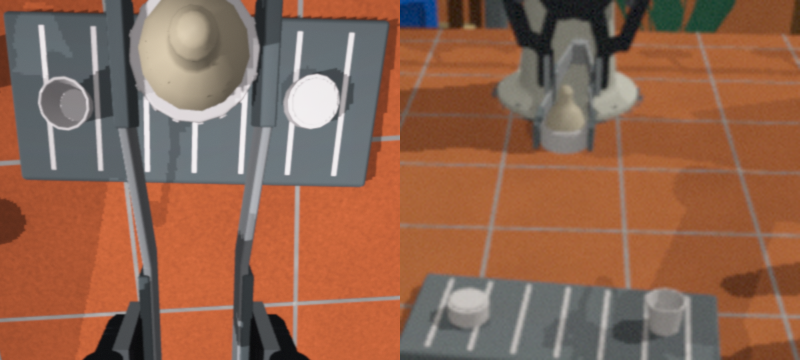

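The teat hangs upright between the jaws (ring at wrist-view columns 250–380), and the cap and cup are undisturbed. Next I move part-way left and measure the mouth with the wrist camera.

Converted, -0.185 m / 0.5 = -0.37, -0.012 m / 0.5 = -0.024.

Call:
creep_tool:
  steps: {"increments": [[0.032, -0.002, -0.03, 0, 0], [0.032, -0.006, -0.08, 0, 0], [0.032, -0.01, -0.14, 0, 0], [0.032, -0.014, -0.2, 0, 0], [0.032, -0.018, -0.26, 0, 0], [0.032, -0.02, -0.31, 0, 0], [0.032, -0.022, -0.35, 0, 0], [0.032, -0.024, -0.37, 0, 0], [0.032, -0.024, -0.37, 0, 0], [0.032, -0.024, -0.37, 0, 0], [0.032, -0.024, -0.37, 0, 0]]}

```text
clock: 10.12
position: [0.5021, 0.1973, 0.2096]
tool_rot: [[0.998, -0.064, -0.001], [-0.064, -0.998, -0.001], [-0.001, 0.001, -1.0]]
ft_force: [0.5, -0.9, -1.3]
opening: 0.0383
finger_force: 60.5
```

```bash
python3 - <<'E'
from h import *
cams.capture('top')
o=get_obs(); im=cams.capture('wrist')[:,:,::-1]; s=cams.capture('scene')[:,:,::-1]
cv2.imwrite('pics/w8.png',im); cv2.imwrite('pics/s8.png',s); np.savez('w8.npz',p=o['position'],R=o['tool_rot']); print(o['position'],o['tool_rot'],o['joint_velocities'])
cv2.imwrite('pics/c8.png',np.hstack([cv2.resize(im[:220,0:440],(560,280)),cv2.resize(s[180:320,440:530],(180,280),interpolation=cv2.INTER_CUBIC)]))
E
```

```text
[0.50224293 0.1971884  0.20986199] [[ 9.97945401e-01 -6.40652255e-02 -7.89725993e-04]
 [-6.40656853e-02 -9.97945520e-01 -5.71278016e-04]
 [-7.51504463e-04  6.20698606e-04 -9.99999525e-01]] [-0.21599989 -0.31300175 -0.17712534  0.17084248  0.11308585  0.17738742]
```

View pics/c8.png

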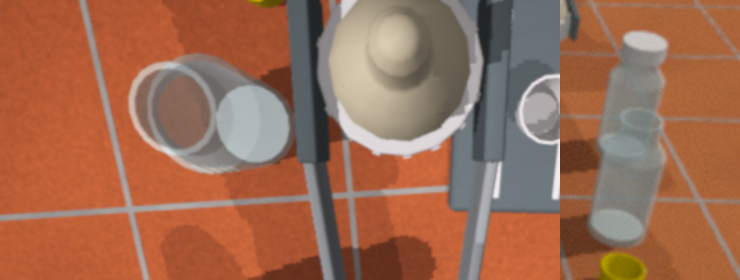

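The mouth's rim is the ellipse centred at crop (173,108), which is pixel (136,85). The teat's ring is centred at crop (400,74), pixel (314.5,58).

```bash
python3 - <<'E'
from h import *
np.set_printoptions(precision=4,suppress=True)
w=np.load('w8.npz'); o=dict(position=w['p'],tool_rot=w['R'])
r=ray('wrist',136,84.9,o); print('mouth',plane(r,.125),tri([r,ray('top',198.6,206.4)]),tri([r,ray('top',198.6,206.4),ray('scene',480.4,240.8)]))
T=plane(ray('wrist',314.5,58,o),.224); print('teat',T,'pred',w['p']+w['R'][:,0]*.0957)
hold=w['p']+w['R'][:,0]*.0957
M=plane(r,.125); b=get_obs(); print(b['position'],b['tool_rot'].T@(M-hold), b['tool_rot'].T@(np.array([.601,.287,.125])-hold))
E
```

```text
mouth [0.6034 0.2873 0.125 ] (array([0.6031, 0.2892, 0.1185]), [1.2, 1.2]) (array([0.6032, 0.2899, 0.1194]), [0.8, 2.0, 2.0])
teat [0.5967 0.1911 0.224 ] pred [0.5977 0.1911 0.2098]
[0.5024 0.1973 0.2102] [-0.0006 -0.0964  0.0848] [-0.0029 -0.096   0.0848]
```

The rows are not in the units I measure in: shifts go in shares of 0.5 m and turns go in shares of 120 degrees. I convert before sending: -0.0965 m / 0.5 = -0.193, -0.001 m / 0.5 = -0.002.

Call:
creep_tool:
  steps: {"increments": [[0.032, 0, -0.03, 0, 0], [0.032, -0.002, -0.08, 0, 0], [0.032, -0.002, -0.13, 0, 0], [0.032, -0.002, -0.17, 0, 0], [0.032, -0.002, -0.192, 0, 0], [0.032, -0.002, -0.193, 0.02, 0], [0.032, -0.002, -0.193, 0.05, 0], [0.032, -0.002, -0.193, 0.076, 0], [0.032, -0.002, -0.193, 0.088, 0], [0.032, -0.002, -0.193, 0.092, 0], [0.032, -0.002, -0.193, 0.092, 0], [0.032, -0.002, -0.193, 0.092, 0]]}

```text
clock: 11.27
position: [0.5077, 0.2945, 0.1648]
tool_rot: [[0.998, -0.063, 0.001], [-0.063, -0.998, 0.0], [0.001, -0.0, -1.0]]
ft_force: [0.6, 0.1, -0.6]
opening: 0.0386
finger_force: 60.6
```

Call:
creep_tool:
  steps: {"increments": [[0.032, 0, 0, 0, 0], [0.032, 0, 0, 0, 0], [0.032, 0, 0, 0, 0], [0.032, 0, 0, 0, 0], [0.032, 0, 0, 0, 0], [0.032, 0, 0, 0, 0]]}

```text
clock: 11.77
position: [0.5074, 0.2948, 0.1644]
tool_rot: [[0.998, -0.063, 0.0], [-0.063, -0.998, 0.0], [0.0, -0.0, -1.0]]
ft_force: [0.7, -0.3, -0.5]
opening: 0.0387
finger_force: 60.6
```

```bash
python3 - <<'E'
from h import *
o=get_obs(); im=cams.capture('wrist')[:,:,::-1]; s=cams.capture('scene')[:,:,::-1]
print(o['position'],o['position']+o['tool_rot'][:,0]*.0957,o['joint_velocities'],o['ft_force'])
cv2.imwrite('pics/c9.png',np.hstack([cv2.resize(im,(480,360)),cv2.resize(s[140:320,420:540],(240,360),interpolation=cv2.INTER_CUBIC)]))
E
```

```text
[0.50737508 0.29479615 0.1643935 ] [0.6028873  0.28880402 0.1644066 ] [-0.08628527  0.0095846   0.03547335 -0.0029047   0.06688361  0.00543063] [ 0.69697452 -0.3035224  -0.52563404]
```

View pics/c9.png

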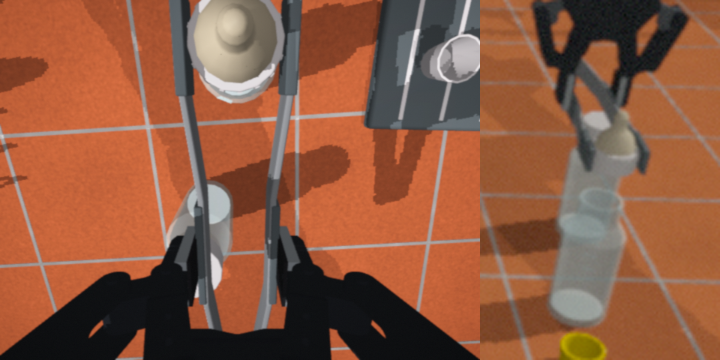

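The teat sits upright over the mouth. In the scene crop its ring is at (617,160), on the bottle's axis line through base (577,308) and mouth (602,205). It is about 35 mm above the rim, still and clear of both bottles.

```bash
python3 -c "
from bench import bot, cams, job, get_obs
print(job.hand_in())"
```

```text
the job is handed in; nothing more can be done
None
```

I handed in the job at about 12 s on the robot's clock. The tongs hold the teat upright and still, about 35 mm above the open bottle's mouth and centred to within a few millimetres by my measurements. The hand-in returned no verdict.

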